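# Open the child-resistant tub

### The job

Open the child-resistant tub that leans in the wooden stand: press its cap down hard along the tub's axis and, with it pressed, turn it about 65 degrees anticlockwise (seen from above the cap), then draw it off along the axis. Lay the cap in the steel tray, flat on its open underside with the wing up, setting it down gently rather than dropping it, and leave the tray and the other things on the worktop where they are.

Things in the scene. Friction and masses are not known exactly. Their poses are not given: they have to be found in the camera images.
- cap_wing (a point): Centre of the wing of the loose grey ribbed cap (68 mm across, 33 mm tall without the wing, 60 to 85 g). The wing is an upright bar across its top: 56 mm long (x axis), 14 mm thick (y axis), 33 mm high; this point is on the cap's axis, 16 mm above the cap's flat top, 49 mm above its open underside. z = cap's axis, outwards. Grasp it on its two flat sides; fingertips may bear on the flat top.
- cap: The same cap; origin at the centre of its open underside, z out through the wing, x along the wing. Two lugs inside hold it on the tub. Once past the catches it pops up about 3 mm when let go and can be drawn off along the tub's axis; clear of the neck after 40 mm.
- tub: White tub, 92 mm across, fixed in the stand, leaning 25 degrees from vertical towards the stand's front (-x). Origin at the centre of its bottom, z along its axis to the mouth. Locked, the cap's x axis is within 6 degrees of the tub's x axis. The cap turns open anticlockwise seen from above it (positive about z), is free past 41 degrees, and would catch again beyond 140.
- cap_seat (a point): Centre of the cap's underside when locked: 117 mm from the tub's bottom along its axis; stays with the tub. A sprung seal pushes the cap outwards: 6 N at rest plus 1.3 N per mm. Pressed in over 4 mm (about 11 N) its lugs clear the catches; it bottoms at 7 mm (15 N).
- stand: The fixed wooden stand, base plate 190x120x12 mm (x, y, z), back board 129 mm tall at its +x end; origin on the worktop under the base plate, 89 mm towards -x from its centre; z up; the tub leans towards its -x. A wall cabinet hangs over the rear right part of the worktop: its underside is 440 mm up and its front edge 0.6 m ahead of the robot.
- tray: Loose square steel tray, 160x160 mm outside, 14 mm tall, walls and floor 5 mm thick, so the cap lies with its underside 5 mm above the worktop; origin at the centre of its underside, z up, sides along its x and y.
- mug: Bystander: white mug with a dark pattern, 86 mm across, 101 mm tall, handle at its -y side; origin at the centre of its underside.
- tea_box: Bystander: cardboard tea box, 64x142x75 mm; origin at the centre of its underside.
- spice_a: Bystander: spice jar with red lid, 45 mm across, 106 mm tall; origin at the centre of its underside.
- spice_b: Bystander: spice jar with dark lid, 44 mm across, 105 mm tall; origin at the centre of its underside.
- brush: Bystander: dish brush lying flat, 43x132x16 mm, long axis y; origin at the centre of its underside.
- tin: Bystander: food tin, 75 mm across, 110 mm tall; origin at the centre of its underside.
- pepper_mill: Bystander: wooden pepper mill, 58 mm across, 170 mm tall; origin at the centre of its underside.
Not all that is in view belongs to the job. There is more than one size of the cap; the job needs the larger.

How it is judged:
On the way, in this order (a step that is already met when the one before it is completed fails the run):
1. the cap is pressed down on the tub by more than 4 mm (z of cap in the frame of tub below 0.113 m and horizontal distance between cap and cap_seat below 0.012 m), for 0.1 s.
2. the cap, still on the tub, is turned past its catches (more than 43 degrees) (angle between the x axis of cap and the x axis of tub, either way round above 0.75 rad and z of cap in the frame of tub below 0.123 m and horizontal distance between cap and cap_seat below 0.012 m), for 0.2 s.
At the end, for the whole second after the job is handed in: the cap lies released and at rest in the steel tray, flat on its open underside with the wing up (within 5 degrees; underside within 4 mm of the tray's floor), its centre within 45 mm of the tray's centre along each side of the tray (x of cap in the frame of tray between -0.045 and 0.045 m and y of cap in the frame of tray between -0.045 and 0.045 m and z of cap in the frame of tray below 0.009 m and angle between cap's own z axis and vertical below 0.08 rad and linear speed of cap below 0.02 m/s); the robot touches nothing.
It fails at once if the cap is dropped: it moves at over 0.5 m/s while nothing holds it (contact force between the fingers and cap below 0.05 N and linear speed of cap above 0.5 m/s).
It fails at once if the tray is shifted by more than 30 mm (distance of tray from where it was at the start of the episode above 0.03 m).
It fails at once if another thing on the worktop is shifted by more than 25 mm or knocked over (distance of any of mug, tea_box, spice_a, spice_b, brush, tin, pepper_mill from where it was at the start of the episode above 0.025 m or angle between any of mug, tea_box, spice_a, spice_b, brush, tin, pepper_mill's own z axis and vertical above 0.5 rad).
It also fails if it takes over 58 s, if anything falls off the work surface, if the arm or the gripper's body presses on something with over 40 N, if the wrist force passes 120 N, or if a joint passes its speed limit or range.

### The arm

A 7-joint arm with a two-finger parallel gripper is mounted at the origin on a cart in front of the work surface, level with it; the furniture and walls round the work are solid. World frame = base frame: x ahead of the robot, y to its left, z up, the work surface at z = 0. Lengths are in m, angles in rad, forces in N, time in s.
With the tool pointing down it reaches from about 0.4 to 0.875 m from the base axis. Payload 6.5 kg.
Tool frame: the origin (TCP) lies at the very end of the fingers, on their centre line; the grasp point (between the pads) lies 19 mm behind it; z points along the fingers, y is the line along which they close (so a half turn about z gives the same grasp; the last joint's range is limited). The gripper opens to 88 mm and grips with 3 to 60 N. Pads are 18 mm wide; open, the fingers measure 123 mm over their backs; the gripper's body (75 mm by 187 mm) begins 45 mm behind the grasp point.
Start: joints at [1.276, 0.536, -0.004, 1.538, 0.003, 1.067, -0.071], TCP at [0.147, -0.633, 0.239] pointing down, gripper open.
Joint ranges: [-2.7, 2.7], [-0.37, 2.16], [-1.27, 1.26], [0.24, 2.4], [-1.31, 4.45], [0.19, 1.91], [-2.76, 2.76]. Speed limits (rad/s): [2.39, 2.39, 3.14, 3.14, 3.14, 3.14, 3.14].

### API

Orientations are given as a unit quaternion [x, y, z, w].
In Python, from plant import bot, cams gives the robot as it stands.
- The arm moves only by the tool play_rows, never from a script. Its argument "steps" is a list of rows, each an object of numbers: "gripper": the finger opening in mm, from 0 to 88.1; "tx", "ty", "tz": the shift along the tool's x, y, z in units of 25 mm (1.0 is 25 mm); "wx", "wy", "wz": the turn, a rotation vector about the tool's x, y, z in units of 8 degrees (1.0 is 8 degrees). A call has 1 to 10 rows; each row is the pose to reach, as a shift and turn from the pose commanded when the call began, along the tool's axes at that moment; what a row does not reach only later rows make up. A row lasts 1/10 s, in which the tool goes at most 50 mm and 8.59 degrees, less where a joint would pass 70% of its speed; a pose out of reach is approached as far as the arm can. A call with a gripper value outside its range is refused whole. The fingers move at their own pace and stop on an object; the grip force is fixed at half the most. Time passes only in rows, so rows that repeat a pose let the fingers close. It gives the time, the measured TCP pose, the force, the opening and the grip force at its end, in the units of the state.
- bot.observe(): the state, without advancing time (a new reading comes with each control period).
- cams.grab_frame(name): name is "side" or "top"; returns (picture, depth): 420x560x3 uint8, blue, green, red; 420x560 float32, m along the optical axis (not along the pixel's ray), 0 where there is no reading.
- cams.calibration(name): a dict with "intrinsics" (3x3 intrinsics, pixels), "k1" (the pictures are not rectified: a ray, as slopes to the right and down, at radius r is drawn at 1 + k1 r^2 times it, then the intrinsics apply), "T" (4x4, takes a point from camera to world coordinates). Camera axes: x right, y down, z forward; pixel columns grow to the right and rows downward; lengths in m; the calibration is good to about 2 mm. A picture is of the moment at which its call begins. calibration takes no time and is no camera call.
- bot.sign_off(): hands the job in; it is judged then, once.
The state is a dict: "time_s": time; "qpos": joint angles; "joint_vel": joint speeds; "joint_efforts": joint torques, N m; "ee_pos": TCP position; "eef_rot": TCP orientation; "contact_force": force on the tool from outside, world axes, zero at the start; "ft_torque": the same for the moment, N m; "grip_width": opening from 0.0 (shut) to 1.0 (fully open); "grip_force": force on a finger pad.
Only numpy, scipy, OpenCV 4.12 (cv2) and the standard library are available. Lean on these libraries where they do the work, as an engineer would, in place of code of your own. Each camera call takes 0.05 s, during which the arm holds its last target. There are 200 camera calls.

## Working session

There is one attempt and no reset: what is moved stays moved. The work goes in short steps, Python scripts to look and compute and a tool call to move; the robot and the scene stay as the last step left them, time stands still between calls to the robot, and variables do not carry over. Pictures are saved under pics/ and viewed, at most 10 in all, crops included, and the job is handed in when it is done.

Besides the shell and the picture viewer there is one more tool, called after "Emit:" as a command line: name --argument value ..., lists and objects as JSON in quotes. play_rows: Moves the arm, as the interface text tells. Its arguments: {"type":"object","properties":{"steps":{"type":"array","items":{"type":"object","properties":{"gripper":{"type":"number"},"tx":{"type":"number"},"ty":{"type":"number"},"tz":{"type":"number"},"wx":{"type":"number"},"wy":{"type":"number"},"wz":{"type":"number"}}}}},"required":["steps"]}

```bash
mkdir -p pics; ls; python3 - <<'E'
from plant import bot,cams
import cv2,numpy as np
for n in("side","top"):
    p,d=cams.grab_frame(n); cv2.imwrite(f"pics/{n}0.png",p); np.savez(f"{n}0.npz",p=p,d=d)
    c=cams.calibration(n); print(n,np.round(c["intrinsics"],1).tolist(),c["k1"],np.round(c["T"],3).tolist())
print(bot.observe())
E
```

```text
pics
side [[400.1, 0.0, 276.8], [0.0, 400.1, 210.9], [0.0, 0.0, 1.0]] -0.028704086261746347 [[-0.999, -0.025, 0.036, 0.48], [-0.044, 0.536, -0.843, 0.971], [0.002, -0.844, -0.537, 0.778], [0.0, 0.0, 0.0, 1.0]]
top [[391.1, 0.0, 279.4], [0.0, 391.1, 203.3], [0.0, 0.0, 1.0]] 0.012004291378969783 [[0.023, -0.975, 0.219, 0.303], [-1.0, -0.023, 0.003, -0.015], [0.002, -0.219, -0.976, 1.123], [0.0, 0.0, 0.0, 1.0]]
{'time_s': 0.1, 'qpos': array([ 1.27578375,  0.53708565, -0.00442922,  1.53875256,  0.0025895 ,
        1.06728795, -0.07120474]), 'joint_vel': array([-0.00060193, -0.00225956, -0.00099048, -0.00220172,  0.00112846,
        0.00088523,  0.00021752]), 'joint_efforts': array([ 1.91473948e-03, -5.72084248e+01,  9.93439816e-01, -2.52235579e+01,
       -5.61905571e-02,  1.34742900e-02,  3.71999511e-05]), 'ee_pos': array([ 0.14729616, -0.6325339 ,  0.23793834]), 'eef_rot': array([ 9.93459376e-01,  1.14183557e-01, -1.41035158e-04, -7.50751508e-04]), 'contact_force': array([ 0.53823897, -0.17473344, -0.84862262]), 'ft_torque': array([ 0.03976311,  0.0021117 , -0.00827503]), 'grip_force': 0.0, 'grip_width': 0.9996905544410357}
```

View pics/side0.png

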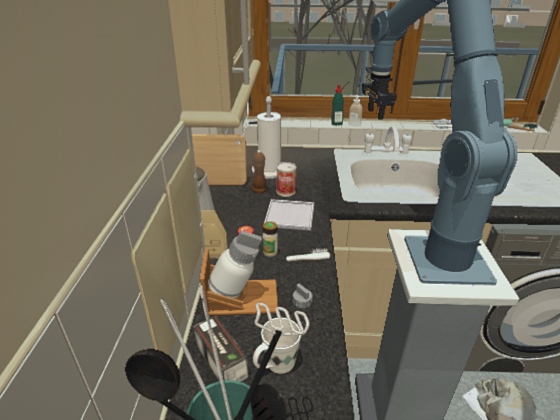

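View pics/top0.png

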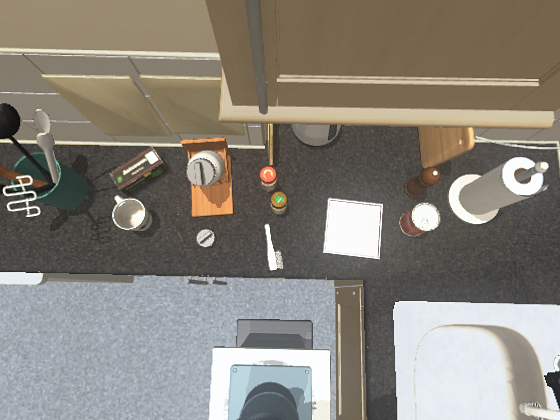

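The side view shows the tub leaning in the stand, with its grey winged cap at about (245,243). The top view shows the same cap at (205,168). There are two candidate caps: the one on the tub, and a small loose one on the worktop at side (302,295), top (205,238). The tub's is larger and sits locked, so it fits the description. I'll confirm this in a crop. The tray is at top (353,228).

```bash
cat > h.py <<'E'
import cv2,numpy as np
from plant import cams
def rays(n,uv):
    c=cams.calibration(n);K=c["intrinsics"];p=(np.asarray(uv,float)-[K[0,2],K[1,2]])/[K[0,0],K[1,1]]
    q=p.copy()
    for _ in range(8): q=p/(1+c["k1"]*(q**2).sum(-1,keepdims=True))
    return np.concatenate([q,np.ones(q.shape[:-1]+(1,))],-1),c["T"]
def cloud(n,d):
    v,u=np.mgrid[:420,:560]; r,T=rays(n,np.stack([u,v],-1))
    P=r*d[...,None]@T[:3,:3].T+T[:3,3]; P[d==0]=np.nan; return P
def onplane(n,uv,z):
    r,T=rays(n,uv); w=r@T[:3,:3].T; return T[:3,3]+w*((z-T[2,3])/w[...,2])[...,None]
E
python3 - <<'E'
from h import *
C={n:np.load(n+"0.npz") for n in("side","top")}
a=cv2.resize(C["top"]["p"][120:260,160:260],None,fx=4,fy=4,interpolation=2)
b=cv2.resize(C["side"]["p"][215:315,195:325][:, :],None,fx=3,fy=3,interpolation=2)
o=np.zeros((560,790,3),np.uint8);o[:,:400]=a;o[:300,400:790]=b;cv2.imwrite("pics/crop.png",o)
P={n:cloud(n,C[n]["d"]) for n in C}
t=P["top"]
for nm,(u,v) in dict(cap=(205,168),loose=(205,238),tray=(353,228),standfront=(212,205),table=(300,240),red=(268,172),green=(279,200),mug=(130,212),tin=(425,212),brush=(270,245),tea=(137,168)).items(): print(nm,np.round(t[v,u],3))
# tray mask
hsv=cv2.cvtColor(C["top"]["p"],cv2.COLOR_BGR2HSV)
m=((hsv[...,1]<40)&(hsv[...,2]>150)).astype(np.uint8);m[:, :310]=0;m[:,395:]=0;m[:185]=0;m[270:]=0
k=max(cv2.findContours(m,0,2)[0],key=cv2.contourArea);r=cv2.minAreaRect(k);bx=cv2.boxPoints(r);print(r)
w=onplane("top",bx,0.014);print(np.round(w,3),w.mean(0),np.linalg.norm(np.roll(w,1,0)-w,axis=1))
# tops of cap region
for n,(u0,u1,v0,v1) in dict(top=(180,232,145,195),side=(225,268,228,262)).items():
    Q=P[n][v0:v1,u0:u1].reshape(-1,3);Q=Q[np.isfinite(Q[:,0])];print(n,np.round(np.percentile(Q,[1,50,99],axis=0),3).tolist())
E
```

```text
cap [0.6   0.176 0.184]
loose [0.442 0.192 0.045]
tray [ 0.486 -0.226  0.004]
standfront [0.542 0.183 0.015]
table [ 0.448 -0.074 -0.   ]
red [0.617 0.021 0.107]
green [ 0.541 -0.011  0.105]
mug [0.514 0.414 0.026]
tin [ 0.517 -0.399  0.105]
brush [0.43  0.012 0.014]
tea [0.631 0.39  0.071]
((353.1524658203125, 227.87368774414062), (57.0933952331543, 56.09776306152344), 5.355824947357178)
[[ 0.411 -0.136  0.014]
 [ 0.573 -0.151  0.014]
 [ 0.561 -0.316  0.014]
 [ 0.399 -0.296  0.014]] [ 0.48609229 -0.22476561  0.014     ] [0.16036908 0.16345539 0.1655334  0.16310889]
top [[0.56, 0.134, -0.003], [0.615, 0.182, 0.072], [0.721, 0.29, 0.218]]
side [[0.55, -0.137, -0.003], [0.592, 0.192, 0.159], [0.693, 0.224, 0.219]]
```

View pics/crop.png

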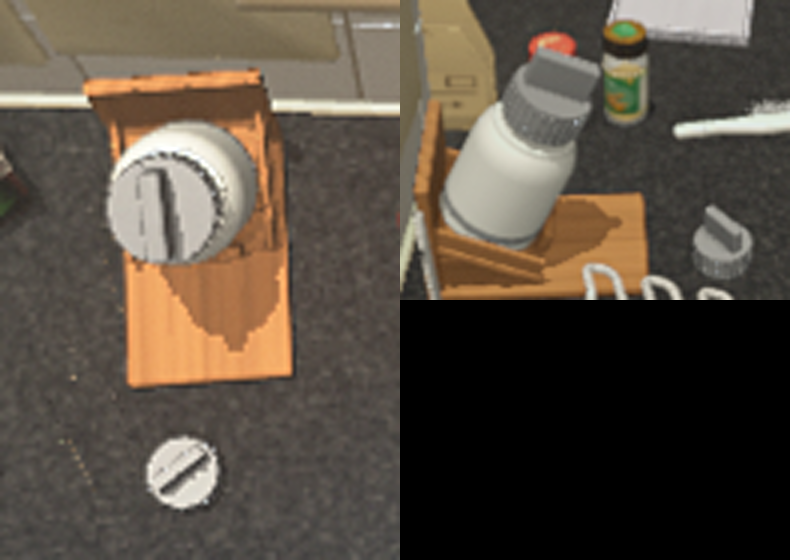

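The crop confirms it. The tub's cap (crop (165,210), about twice the size) is the larger one. The loose one at crop (180,472) is the small decoy. The wing lies along the lean direction. Next I'll measure the stand's yaw and the cap's pose.

```bash
python3 - <<'E'
from h import *
C={n:np.load(n+"0.npz") for n in("side","top")}
P={n:cloud(n,C[n]["d"]) for n in C}
# stand base plate yaw from orange mask
hsv=cv2.cvtColor(C["top"]["p"],cv2.COLOR_BGR2HSV)
m=((hsv[...,0]<20)&(hsv[...,1]>110)&(hsv[...,2]>60));m[:,:180]=0;m[:,240:]=0;m[:120]=0;m[225:]=0
uv=np.argwhere(m)[:,::-1]; W=onplane("top",uv,0.012)
# edges per row: left/right ; front edge per column
L=[];R=[];F=[]
for v in range(192,213):
    c=np.where(m[v])[0]; L.append([c.min()-.5,v]);R.append([c.max()+.5,v])
for u in range(196,230):
    c=np.where(m[:,u])[0]; F.append([u,c.max()+.5])
for nm,e in(("L",L),("R",R),("F",F)):
    w=onplane("top",np.array(e),0.012)[:,:2];f=cv2.fitLine(w.astype(np.float32),cv2.DIST_HUBER,0,.01,.01).ravel();print(nm,f.round(4),np.degrees(np.arctan2(f[1],f[0])).round(2))
# cap cloud from both views
for n in P:
    h=cv2.cvtColor(C[n]["p"],cv2.COLOR_BGR2HSV);Q=P[n]
    g=(h[...,1]<45)&(Q[...,2]>0.12)&(Q[...,2]<.26)&(Q[...,0]>.5)&(Q[...,0]<.68)&(Q[...,1]>.13)&(Q[...,1]<.25)
    X=Q[g];np.save(n+"_cap.npy",X);print(n,len(X))
    for yaw in(0,):
        a=np.array([-np.sin(np.radians(25)),0,np.cos(np.radians(25))])
        s=X@a;print(np.histogram(s,bins=np.arange(s.max()-.06,s.max()+.002,.002)))
E
```

```text
L [0.9913 0.1316 0.5441 0.2451] 7.56
R [0.9988 0.0492 0.5445 0.1244] 2.82
F [ 0.0821 -0.9966  0.513   0.1807] -85.29
side 1309
(array([ 20,  16,  22,  15,  23,  17,  20,  20,  17,  22,  24,  39, 103,
        60,  17,  14,  21,  11,  19,  14,  15,  18,  12,  17,  17,  13,
        18,  20,  31,  26]), array([-0.10971546, -0.10771546, -0.10571546, -0.10371546, -0.10171546,
       -0.09971546, -0.09771546, -0.09571546, -0.09371546, -0.09171546,
       -0.08971546, -0.08771546, -0.08571546, -0.08371546, -0.08171546,
       -0.07971546, -0.07771546, -0.07571546, -0.07371546, -0.07171546,
       -0.06971546, -0.06771546, -0.06571546, -0.06371546, -0.06171546,
       -0.05971546, -0.05771546, -0.05571546, -0.05371546, -0.05171546,
       -0.04971546]))
top 929
(array([  3,   6,   4,   4,   4,   2,   4,   8,  11,  45, 106, 147,  76,
        15,   4,   6,   3,   4,   2,   4,   2,   4,   3,   3,   4,   7,
        21,  62,  36,   9,   0]), array([-0.10768885, -0.10568885, -0.10368885, -0.10168885, -0.09968885,
       -0.09768885, -0.09568885, -0.09368885, -0.09168885, -0.08968885,
       -0.08768885, -0.08568885, -0.08368885, -0.08168885, -0.07968885,
       -0.07768885, -0.07568885, -0.07368885, -0.07168885, -0.06968885,
       -0.06768885, -0.06568885, -0.06368885, -0.06168885, -0.05968885,
       -0.05768885, -0.05568885, -0.05368885, -0.05168885, -0.04968885,
       -0.04768885, -0.04568885]))
```

```bash
cat > fit.py <<'E'
from h import *
X=np.load("top_cap.npy");Y=np.load("side_cap.npy");A=np.r_[X,Y]
a0=np.array([-np.sin(np.radians(25))*np.cos(.087),-np.sin(np.radians(25))*np.sin(.087),np.cos(np.radians(25))])
for nm,Z in(("top",X),("side",Y),("both",A)):
    s=Z@a0; hi=s.max()
    h,e=np.histogram(s,bins=np.arange(hi-.045,hi-.025,.001));c=e[h.argmax()]+.0005
    T=Z[abs(s-c)<.003];m=T.mean(0);n=np.linalg.svd(T-m)[2][2];n*=np.sign(n[2])
    print(nm,len(T),"top",T@a0@np.ones(len(T))/len(T),"tilt",np.degrees(np.arccos(n[2])).round(1),"az",np.degrees(np.arctan2(-n[1],-n[0])).round(1))
    wt=Z[s>c+.029]; print(" wingtop s",np.median(wt@a0)-c)
    for yaw in (5,):
        y=np.radians(yaw);xh=np.array([np.cos(y),np.sin(y),0]);yh=np.array([-xh[1],xh[0],0]);xt=np.cross(yh,a0);
        p=np.c_[wt@xt,wt@yh].astype(np.float32);r=cv2.minAreaRect(p);print(" wing rect",r)
        f=cv2.fitLine(p,cv2.DIST_HUBER,0,.01,.01).ravel();print(" line angle",np.degrees(np.arctan2(f[1],f[0])))
        q=np.c_[T@xt,T@yh].astype(np.float32);print(" disc",cv2.minEnclosingCircle(q), "ext",q.min(0),q.max(0))
E
python3 fit.py
```

```text
top 351 top -0.09116356935242584 tilt 25.1 az 4.8
 wingtop s 0.03289460967235391
 wing rect ((0.6237595081329346, 0.13681745529174805), (0.05427613854408264, 0.014185688458383083), 0.1481349766254425)
 line angle 0.17386344
 disc ((0.6228893995285034, 0.13722343742847443), 0.034315649420022964) ext [0.5902612  0.10350642] [0.65707606 0.17073101]
side 199 top -0.09100801908531186 tilt 25.1 az 2.6
 wingtop s 0.03234760528674077
 wing rect ((0.6226844787597656, 0.13967882096767426), (0.053625207394361496, 0.012981681153178215), 5.25199031829834)
 line angle 2.1732295
 disc ((0.6233315467834473, 0.13820894062519073), 0.034693632274866104) ext [0.59007686 0.11829901] [0.6578155  0.17258568]
both 509 top -0.09066972893504176 tilt 25.1 az 4.3
 wingtop s 0.031903648355419714
 wing rect ((0.6237013936042786, 0.13753072917461395), (0.054388631135225296, 0.015612512826919556), 0.1481349766254425)
 line angle 1.5573483
 disc ((0.6230038404464722, 0.13801079988479614), 0.03492848947644234) ext [0.59007686 0.10350642] [0.6578155  0.17258568]
```

```bash
cat > mv.py <<'E'
import numpy as np,sys
from scipy.spatial.transform import Rotation as R
from plant import bot
t=np.radians(25);y=np.radians(5)
yh=np.array([-np.sin(y),np.cos(y),0]);a=np.array([-np.sin(t)*np.cos(y),-np.sin(t)*np.sin(y),np.cos(t)]);xt=np.cross(yh,a)
TOP=xt*.6235+yh*.1375+a*-.0911
RT=np.c_[xt,-yh,-a]
def rel(pos,Rt=None,o=None,frm=None):
    o=o or bot.observe(); p0,R0=frm if frm else (o["ee_pos"],R.from_quat(o["eef_rot"]).as_matrix())
    d=R0.T@(np.asarray(pos)-p0)/.025
    w=np.degrees(R.from_matrix(R0.T@(R0 if Rt is None else Rt)).as_rotvec())/8
    return np.round(d,3),np.round(w,3)
E
python3 - <<'E'
from mv import *
print(TOP,a)
o=bot.observe();R0=R.from_quat(o["eef_rot"]).as_matrix()
f=(o["ee_pos"],R0)
print(rel([.42,-.40,.40],None,o)); print(rel([.48,-.1,.36],RT,o)); print(rel(TOP+.08*a,RT,o)); print(TOP+.08*a)
E
```

```text
[0.5893027  0.18958253 0.18093785] [-0.42101007 -0.03683361  0.90630779]
(array([12.733, -6.594, -6.474]), array([0., 0., 0.]))
(array([ 17.793, -17.734,  -4.857]), array([-0.232,  3.121,  0.996]))
(array([ 23.341, -28.208,  -0.58 ]), array([-0.232,  3.121,  0.996]))
[0.55562189 0.18663584 0.25344247]
```

Emit:
play_rows --steps '[{"gripper":60,"tx":12.7,"ty":-6.6,"tz":-6.5},{"gripper":60,"tx":12.7,"ty":-6.6,"tz":-6.5},{"gripper":60,"tx":12.7,"ty":-6.6,"tz":-6.5},{"gripper":60,"tx":12.7,"ty":-6.6,"tz":-6.5},{"gripper":60,"tx":12.7,"ty":-6.6,"tz":-6.5},{"gripper":60,"tx":12.7,"ty":-6.6,"tz":-6.5},{"gripper":60,"tx":12.7,"ty":-6.6,"tz":-6.5},{"gripper":60,"tx":17.8,"ty":-17.7,"tz":-4.9,"wx":-0.23,"wy":3.12,"wz":1.0},{"gripper":60,"tx":17.8,"ty":-17.7,"tz":-4.9,"wx":-0.23,"wy":3.12,"wz":1.0},{"gripper":60,"tx":17.8,"ty":-17.7,"tz":-4.9,"wx":-0.23,"wy":3.12,"wz":1.0}]'

```text
invalid input at $.steps[0]: expected keys gripper, tx, ty, tz, wx, wy, wz
```

```bash
python3 - <<'E'
from mv import *
o=bot.observe();print(o["time_s"],o["ee_pos"],o["qpos"].round(2),o["joint_vel"].round(2))
print(rel([.48,-.1,.36],RT,o));print(rel(TOP+.08*a,RT,o))
E
```

```text
0.1 [ 0.14729616 -0.6325339   0.23793834] [ 1.28  0.54 -0.    1.54  0.    1.07 -0.07] [-0. -0. -0. -0.  0.  0.  0.]
(array([ 17.793, -17.734,  -4.857]), array([-0.232,  3.121,  0.996]))
(array([ 23.341, -28.208,  -0.58 ]), array([-0.232,  3.121,  0.996]))
```

Emit:
play_rows --steps '[{"gripper":60,"tx":12.7,"ty":-6.6,"tz":-6.5,"wx":0,"wy":0,"wz":0},{"gripper":60,"tx":12.7,"ty":-6.6,"tz":-6.5,"wx":0,"wy":0,"wz":0},{"gripper":60,"tx":12.7,"ty":-6.6,"tz":-6.5,"wx":0,"wy":0,"wz":0},{"gripper":60,"tx":12.7,"ty":-6.6,"tz":-6.5,"wx":0,"wy":0,"wz":0},{"gripper":60,"tx":12.7,"ty":-6.6,"tz":-6.5,"wx":0,"wy":0,"wz":0},{"gripper":60,"tx":12.7,"ty":-6.6,"tz":-6.5,"wx":0,"wy":0,"wz":0},{"gripper":60,"tx":12.7,"ty":-6.6,"tz":-6.5,"wx":0,"wy":0,"wz":0},{"gripper":60,"tx":17.8,"ty":-17.7,"tz":-4.9,"wx":-0.23,"wy":3.12,"wz":1.0},{"gripper":60,"tx":17.8,"ty":-17.7,"tz":-4.9,"wx":-0.23,"wy":3.12,"wz":1.0},{"gripper":60,"tx":17.8,"ty":-17.7,"tz":-4.9,"wx":-0.23,"wy":3.12,"wz":1.0}]'

```text
time_s: 1.1
ee_pos: [0.4306, -0.2802, 0.3739]
eef_rot: [0.976, 0.043, 0.215, -0.008]
contact_force: [0.3, 1.3, -0.8]
grip_width: 0.681
grip_force: 0.0
```

```bash
python3 - <<'E'
from mv import *
o=bot.observe();print(o["time_s"],o["ee_pos"],o["qpos"].round(2),o["joint_vel"].round(2))
print(rel([.48,-.1,.36],RT,o));print(rel(TOP+.08*a,RT,o))
E
```

```text
1.1 [ 0.43063937 -0.28023723  0.37388241] [ 0.88  0.02 -0.21  1.97 -0.38  0.87 -0.6 ] [ 0.05 -0.9  -0.31  1.45 -1.61 -1.51  0.35]
(array([ 2.125, -7.012,  1.58 ]), array([0.015, 0.018, 0.004]))
(array([  3.98 , -18.181,   7.111]), array([0.015, 0.018, 0.004]))
```

Emit:
play_rows --steps '[{"gripper":60,"tx":2.0,"ty":-7.0,"tz":1.0,"wx":0,"wy":0,"wz":0},{"gripper":60,"tx":2.0,"ty":-7.0,"tz":1.0,"wx":0,"wy":0,"wz":0},{"gripper":60,"tx":2.0,"ty":-7.0,"tz":1.0,"wx":0,"wy":0,"wz":0},{"gripper":60,"tx":3.0,"ty":-18.0,"tz":3.0,"wx":0,"wy":0,"wz":0},{"gripper":60,"tx":3.0,"ty":-18.0,"tz":3.0,"wx":0,"wy":0,"wz":0},{"gripper":60,"tx":3.0,"ty":-18.0,"tz":3.0,"wx":0,"wy":0,"wz":0},{"gripper":60,"tx":3.0,"ty":-18.0,"tz":3.0,"wx":0,"wy":0,"wz":0},{"gripper":60,"tx":3.0,"ty":-18.0,"tz":3.0,"wx":0,"wy":0,"wz":0},{"gripper":60,"tx":3.0,"ty":-18.0,"tz":3.0,"wx":0,"wy":0,"wz":0},{"gripper":60,"tx":3.0,"ty":-18.0,"tz":3.0,"wx":0,"wy":0,"wz":0}]'

```text
time_s: 2.1
ee_pos: [0.4883, 0.1782, 0.3358]
eef_rot: [0.976, 0.045, 0.213, -0.009]
contact_force: [0.9, -1.0, -0.3]
grip_width: 0.675
grip_force: 0.0
```

Emit:
play_rows --steps '[{"gripper":60,"tx":0,"ty":0,"tz":0,"wx":0,"wy":0,"wz":0},{"gripper":60,"tx":0,"ty":0,"tz":0,"wx":0,"wy":0,"wz":0},{"gripper":60,"tx":0,"ty":0,"tz":0,"wx":0,"wy":0,"wz":0}]'

```text
time_s: 2.4
ee_pos: [0.4887, 0.1738, 0.3354]
eef_rot: [0.976, 0.043, 0.212, -0.008]
contact_force: [0.7, -0.2, -0.1]
grip_width: 0.68
grip_force: 0.0
```

```bash
python3 - <<'E'
from mv import *
o=bot.observe();print(o["time_s"],o["ee_pos"],o["qpos"].round(2),o["joint_vel"].round(2),o["contact_force"])
print(rel(TOP+.08*a,RT,o),rel(TOP+.002*a,RT,o))
E
```

```text
2.4 [0.48865826 0.17382726 0.33542694] [ 0.46  0.06 -1.02  2.05  0.38  0.71 -2.27] [ 0.01 -0.01  0.   -0.    0.   -0.   -0.01] [ 0.737051   -0.17960957 -0.09994123]
(array([ 1.109, -0.285,  4.108]), array([0.016, 0.063, 0.009])) (array([ 1.137, -0.292,  7.228]), array([0.016, 0.063, 0.009]))
```

Emit:
play_rows --steps '[{"gripper":60,"tx":1.1,"ty":-0.29,"tz":3.5,"wx":0,"wy":0.06,"wz":-9.0},{"gripper":60,"tx":1.1,"ty":-0.29,"tz":3.5,"wx":0,"wy":0.06,"wz":-9.0},{"gripper":60,"tx":1.1,"ty":-0.29,"tz":3.5,"wx":0,"wy":0.06,"wz":-9.0},{"gripper":60,"tx":1.1,"ty":-0.29,"tz":3.5,"wx":0,"wy":0.06,"wz":-9.0},{"gripper":60,"tx":1.1,"ty":-0.29,"tz":3.5,"wx":0,"wy":0.06,"wz":-9.0},{"gripper":60,"tx":1.1,"ty":-0.29,"tz":3.5,"wx":0,"wy":0.06,"wz":-9.0},{"gripper":60,"tx":1.1,"ty":-0.29,"tz":3.5,"wx":0,"wy":0.06,"wz":-9.0},{"gripper":60,"tx":1.1,"ty":-0.29,"tz":3.5,"wx":0,"wy":0.06,"wz":-9.0},{"gripper":60,"tx":1.1,"ty":-0.29,"tz":3.5,"wx":0,"wy":0.06,"wz":-9.0},{"gripper":60,"tx":1.1,"ty":-0.29,"tz":3.5,"wx":0,"wy":0.06,"wz":-9.0}]'

```text
time_s: 3.4
ee_pos: [0.5495, 0.1858, 0.2672]
eef_rot: [0.764, 0.608, 0.18, 0.118]
contact_force: [0.2, 0.3, 0.7]
grip_width: 0.679
grip_force: 0.0
```

```bash
python3 - <<'E'
from mv import *
o=bot.observe();print(o["time_s"],o["ee_pos"],o["qpos"].round(2),o["joint_vel"].round(2),o["contact_force"])
print(rel(TOP+.06*a,RT,o),rel(TOP+.002*a,RT,o))
E
```

```text
3.4 [0.54945102 0.18583898 0.26724148] [ 0.45  0.41 -1.14  2.01  0.91  0.75 -1.44] [-0.01 -0.    0.01 -0.   -0.01 -0.01 -0.08] [0.19454535 0.30509106 0.68881898]
(array([ 0.006, -0.007,  1.405]), array([-2.100e-02,  7.000e-03,  9.007e+00])) (array([ 0.004, -0.   ,  3.725]), array([-2.100e-02,  7.000e-03,  9.007e+00]))
```

Emit:
play_rows --steps '[{"gripper":60,"tx":0,"ty":0,"tz":0.8,"wx":0,"wy":0,"wz":9.0},{"gripper":60,"tx":0,"ty":0,"tz":0.8,"wx":0,"wy":0,"wz":9.0},{"gripper":60,"tx":0,"ty":0,"tz":0.8,"wx":0,"wy":0,"wz":9.0},{"gripper":60,"tx":0,"ty":0,"tz":0.8,"wx":0,"wy":0,"wz":9.0},{"gripper":60,"tx":0,"ty":0,"tz":0.8,"wx":0,"wy":0,"wz":9.0},{"gripper":60,"tx":0,"ty":0,"tz":0.8,"wx":0,"wy":0,"wz":9.0},{"gripper":60,"tx":0,"ty":0,"tz":0.8,"wx":0,"wy":0,"wz":9.0},{"gripper":60,"tx":0,"ty":0,"tz":0.8,"wx":0,"wy":0,"wz":9.0},{"gripper":60,"tx":0,"ty":0,"tz":0.8,"wx":0,"wy":0,"wz":9.0},{"gripper":60,"tx":0,"ty":0,"tz":0.8,"wx":0,"wy":0,"wz":9.0}]'

```text
time_s: 4.4
ee_pos: [0.5578, 0.1876, 0.2497]
eef_rot: [0.976, 0.042, 0.216, -0.011]
contact_force: [0.4, -0.6, -0.9]
grip_width: 0.683
grip_force: 0.0
```

```bash
python3 - <<'E'
from mv import *
o=bot.observe();print(o["time_s"],o["ee_pos"],o["qpos"].round(2),o["joint_vel"].round(2),o["contact_force"])
print(rel(TOP+.06*a,RT,o),rel(TOP+.003*a,RT,o))
E
```

```text
4.4 [0.55781614 0.18764103 0.2496715 ] [ 0.24  0.35 -0.86  2.02  0.81  0.64 -2.63] [ 0.01  0.01 -0.01 -0.    0.01  0.    0.07] [ 0.36447217 -0.6330303  -0.86606728]
(array([-0.018,  0.034,  0.625]), array([-0.018,  0.009, -0.005])) (array([-0.015,  0.04 ,  2.905]), array([-0.018,  0.009, -0.005]))
```

Emit:
play_rows --steps '[{"gripper":50,"tx":0,"ty":0.04,"tz":0.8,"wx":0,"wy":0,"wz":0},{"gripper":40,"tx":0,"ty":0.04,"tz":1.6,"wx":0,"wy":0,"wz":0},{"gripper":40,"tx":0,"ty":0.04,"tz":2.2,"wx":0,"wy":0,"wz":0},{"gripper":40,"tx":0,"ty":0.04,"tz":2.6,"wx":0,"wy":0,"wz":0},{"gripper":40,"tx":0,"ty":0.04,"tz":2.9,"wx":0,"wy":0,"wz":0},{"gripper":40,"tx":0,"ty":0.04,"tz":2.9,"wx":0,"wy":0,"wz":0},{"gripper":40,"tx":0,"ty":0.04,"tz":2.9,"wx":0,"wy":0,"wz":0}]'

```text
time_s: 5.1
ee_pos: [0.588, 0.1904, 0.1838]
eef_rot: [0.975, 0.044, 0.215, -0.011]
contact_force: [0.0, 0.2, -0.1]
grip_width: 0.454
grip_force: 0.0
```

```bash
python3 - <<'E'
from mv import *
from h import *
o=bot.observe();print(o["time_s"],o["qpos"].round(2),o["contact_force"].round(1),rel(TOP,RT,o))
p,d=cams.grab_frame("side");q,d=cams.grab_frame("top")
cv2.imwrite("pics/c1.png",np.hstack([cv2.resize(p[190:300,190:290],None,fx=4,fy=4),cv2.resize(q[110:220,160:260],None,fx=4,fy=4)][:2])[:, :800])
E
```

```text
5.1 [ 0.02  0.45 -0.6   2.01  0.94  0.51 -2.74] [ 0.   0.2 -0.1] (array([-0.006,  0.037,  0.125]), array([-0.025,  0.012,  0.019]))
```

View pics/c1.png

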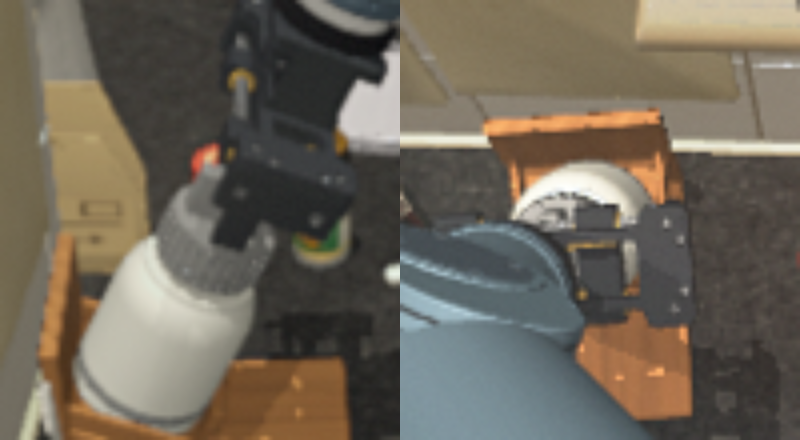

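The side crop at (235,230) shows the near fingertip beside the wing, just above the cap's flat top. The fingers straddle the wing, so I'll close.

Emit:
play_rows --steps '[{"gripper":5,"tx":0,"ty":0,"tz":0.0,"wx":0,"wy":0,"wz":0},{"gripper":5,"tx":0,"ty":0,"tz":0,"wx":0,"wy":0,"wz":0},{"gripper":5,"tx":0,"ty":0,"tz":0,"wx":0,"wy":0,"wz":0},{"gripper":5,"tx":0,"ty":0,"tz":0,"wx":0,"wy":0,"wz":0},{"gripper":5,"tx":0,"ty":0,"tz":0,"wx":0,"wy":0,"wz":0},{"gripper":5,"tx":0,"ty":0,"tz":0,"wx":0,"wy":0,"wz":0}]'

```text
time_s: 5.8
ee_pos: [0.5882, 0.1897, 0.1837]
eef_rot: [0.976, 0.044, 0.215, -0.01]
contact_force: [-0.8, -4.0, 3.8]
grip_width: 0.157
grip_force: 30.0
```

```bash
python3 - <<'E'
from mv import *
o=bot.observe();print(o["qpos"].round(3),o["contact_force"]@a,o["contact_force"].round(1),o["grip_width"]*88.1,rel(TOP,RT,o))
E
```

```text
[ 0.019  0.45  -0.598  2.013  0.937  0.512 -2.742] 3.900052804270697 [-0.8 -4.   3.8] 13.82633845384303 (array([-0.005,  0.01 ,  0.118]), array([-0.016,  0.013,  0.014]))
```

Emit:
play_rows --steps '[{"gripper":5,"tx":0,"ty":0,"tz":0.08,"wx":0,"wy":0,"wz":0},{"gripper":5,"tx":0,"ty":0,"tz":0.16,"wx":0,"wy":0,"wz":0},{"gripper":5,"tx":0,"ty":0,"tz":0.22,"wx":0,"wy":0,"wz":0},{"gripper":5,"tx":0,"ty":0,"tz":0.22,"wx":0,"wy":0,"wz":0},{"gripper":5,"tx":0,"ty":0,"tz":0.22,"wx":0,"wy":0,"wz":0}]'

```text
time_s: 6.3
ee_pos: [0.5903, 0.1902, 0.179]
eef_rot: [0.975, 0.044, 0.215, -0.01]
contact_force: [-6.7, -6.4, 10.1]
grip_width: 0.157
grip_force: 30.0
```

```bash
python3 - <<'E'
from mv import *
o=bot.observe();print(o["qpos"].round(3),o["contact_force"]@a,o["contact_force"].round(1),o["grip_width"]*88.1,rel(TOP,RT,o))
E
```

```text
[-0.008  0.454 -0.564  2.012  0.936  0.497 -2.743] 12.225233085916084 [-6.7 -6.4 10.1] 13.815171282369981 (array([-0.007,  0.023, -0.088]), array([-0.016,  0.011,  0.017]))
```

Emit:
play_rows --steps '[{"gripper":5,"tx":0,"ty":0,"tz":0.04,"wx":0,"wy":0,"wz":0},{"gripper":5,"tx":0,"ty":0,"tz":0.07,"wx":0,"wy":0,"wz":0},{"gripper":5,"tx":0,"ty":0,"tz":0.07,"wx":0,"wy":0,"wz":0},{"gripper":5,"tx":0,"ty":0,"tz":0.07,"wx":0,"wy":0,"wz":-0.4},{"gripper":5,"tx":0,"ty":0,"tz":0.07,"wx":0,"wy":0,"wz":-0.8}]'

```text
time_s: 6.8
ee_pos: [0.5911, 0.1916, 0.1779]
eef_rot: [0.971, 0.1, 0.216, 0.001]
contact_force: [-7.1, -3.6, 11.4]
grip_width: 0.155
grip_force: 30.0
```

```bash
python3 - <<'E'
from mv import *
o=bot.observe();print(o["qpos"].round(3),o["contact_force"]@a,o["contact_force"].round(1),o["ft_torque"],o["grip_width"]*88.1,rel(TOP,RT,o))
E
```

```text
[ 1.000e-03  4.600e-01 -5.760e-01  2.010e+00  9.490e-01  5.000e-01
 -2.641e+00] 13.487801433051734 [-7.1 -3.6 11.4] [-0.53331039  0.88275944 -0.39278241] 13.686601956401361 (array([-0.026,  0.069, -0.143]), array([-0.031,  0.003,  0.835]))
```

Emit:
play_rows --steps '[{"gripper":5,"tx":0,"ty":0,"tz":0,"wx":0,"wy":0,"wz":-0.8},{"gripper":5,"tx":0,"ty":0,"tz":0,"wx":0,"wy":0,"wz":-1.6},{"gripper":5,"tx":0,"ty":0,"tz":0,"wx":0,"wy":0,"wz":-2.4},{"gripper":5,"tx":0,"ty":0,"tz":0,"wx":0,"wy":0,"wz":-3.2},{"gripper":5,"tx":0,"ty":0,"tz":0,"wx":0,"wy":0,"wz":-4.0}]'

```text
time_s: 7.3
ee_pos: [0.5907, 0.1922, 0.1778]
eef_rot: [0.906, 0.365, 0.207, 0.06]
contact_force: [-8.4, -3.5, 11.4]
grip_width: 0.156
grip_force: 30.0
```

```bash
python3 - <<'E'
from mv import *
o=bot.observe();print(o["qpos"].round(3),o["contact_force"]@a,o["contact_force"].round(1),o["ft_torque"],o["grip_width"]*88.1,rel(TOP,RT,o))
E
```

```text
[ 0.08   0.486 -0.68   2.006  1.016  0.542 -2.126] 13.999020801203002 [-8.4 -3.5 11.4] [-0.44889897  0.92220342 -0.33502983] 13.723166721830115 (array([-0.065,  0.072, -0.142]), array([-0.038, -0.005,  4.853]))
```

Emit:
play_rows --steps '[{"gripper":5,"tx":0,"ty":0,"tz":0,"wx":0,"wy":0,"wz":-0.8},{"gripper":5,"tx":0,"ty":0,"tz":0,"wx":0,"wy":0,"wz":-1.6},{"gripper":5,"tx":0,"ty":0,"tz":0,"wx":0,"wy":0,"wz":-2.4},{"gripper":5,"tx":0,"ty":0,"tz":0,"wx":0,"wy":0,"wz":-3.2},{"gripper":5,"tx":0,"ty":0,"tz":0,"wx":0,"wy":0,"wz":-3.6},{"gripper":5,"tx":0,"ty":0,"tz":0,"wx":0,"wy":0,"wz":-3.6},{"gripper":5,"tx":0,"ty":0,"tz":0,"wx":0,"wy":0,"wz":-3.6},{"gripper":5,"tx":0,"ty":0,"tz":0,"wx":0,"wy":0,"wz":-3.6}]'

```text
time_s: 8.1
ee_pos: [0.5903, 0.1926, 0.1776]
eef_rot: [0.787, 0.577, 0.186, 0.109]
contact_force: [-8.5, -2.4, 10.1]
grip_width: 0.158
grip_force: 30.0
```

```bash
python3 - <<'E'
from mv import *
o=bot.observe();print(o["qpos"].round(3),o["contact_force"]@a,o["contact_force"].round(1),o["ft_torque"],o["grip_width"]*88.1,rel(TOP,RT,o))
p0,R0=o["ee_pos"],R.from_quat(o["eef_rot"]).as_matrix();print("axis in tool",R0.T@a)
E
```

```text
[ 0.143  0.512 -0.765  2.004  1.069  0.581 -1.662] 12.775642688835221 [-8.5 -2.4 10.1] [-0.48661678  1.00128745 -0.23399355] 13.89848121780574 (array([-0.102,  0.056, -0.143]), array([-0.044, -0.015,  8.428]))
axis in tool [ 0.00477892 -0.00370543 -0.99998172]
```

Emit:
play_rows --steps '[{"gripper":5,"tx":0,"ty":0,"tz":-0.2,"wx":0,"wy":0,"wz":0},{"gripper":5,"tx":0,"ty":0,"tz":-0.4,"wx":0,"wy":0,"wz":0},{"gripper":5,"tx":0,"ty":0,"tz":-0.7,"wx":0,"wy":0,"wz":0},{"gripper":5,"tx":0,"ty":0,"tz":-1.0,"wx":0,"wy":0,"wz":0},{"gripper":5,"tx":0,"ty":0,"tz":-1.4,"wx":0,"wy":0,"wz":0},{"gripper":5,"tx":0,"ty":0,"tz":-1.8,"wx":0,"wy":0,"wz":0},{"gripper":5,"tx":0,"ty":0,"tz":-2.2,"wx":0,"wy":0,"wz":0},{"gripper":5,"tx":0,"ty":0,"tz":-2.6,"wx":0,"wy":0,"wz":0},{"gripper":5,"tx":0,"ty":0,"tz":-3.0,"wx":0,"wy":0,"wz":0},{"gripper":5,"tx":0,"ty":0,"tz":-3.0,"wx":0,"wy":0,"wz":0}]'

```text
time_s: 9.1
ee_pos: [0.5598, 0.1883, 0.2467]
eef_rot: [0.788, 0.577, 0.186, 0.11]
contact_force: [0.2, 0.6, -1.6]
grip_width: 0.157
grip_force: 30.0
```

```bash
python3 - <<'E'
from mv import *
from h import *
p,d=cams.grab_frame("side");q,d=cams.grab_frame("top")
cv2.imwrite("pics/c2.png",np.hstack([cv2.resize(p[170:300,190:320],None,fx=3,fy=3),cv2.resize(q[110:240,140:270],None,fx=3,fy=3)]))
o=bot.observe();print(o["time_s"],o["ee_pos"],o["qpos"].round(3),o["contact_force"].round(1),o["grip_width"]*88.1)
R0=R.from_quat(o["eef_rot"]).as_matrix()
# upright target: keep heading of current tool x
Ru=R.align_vectors([[0,0,-1]],[R0[:,2]])[0].as_matrix()@R0
c=np.array([.486,-.225,0])
print("yaw",np.degrees(np.arctan2(Ru[1,0],Ru[0,0])))
for P in([.50,.10,.36],[.48,-.1,.32],[.486,-.225,.10],[.486,-.225,.045]): print(rel(P,Ru,o))
E
```

```text
9.2 [0.55977068 0.1876757  0.24531878] [ 0.265  0.373 -0.902  2.015  0.854  0.648 -1.489] [-0.4 -0.3 -1.4] 13.252244796455384
yaw 72.37534973001357
(array([-3.208,  0.794, -5.304]), array([ 2.866, -1.223,  0.   ]))
(array([-11.282,   1.968,  -4.512]), array([ 2.866, -1.223,  0.   ]))
(array([-17.422,   0.319,   3.367]), array([ 2.866, -1.223,  0.   ]))
(array([-17.786,  -0.533,   5.362]), array([ 2.866, -1.223,  0.   ]))
```

View pics/c2.png

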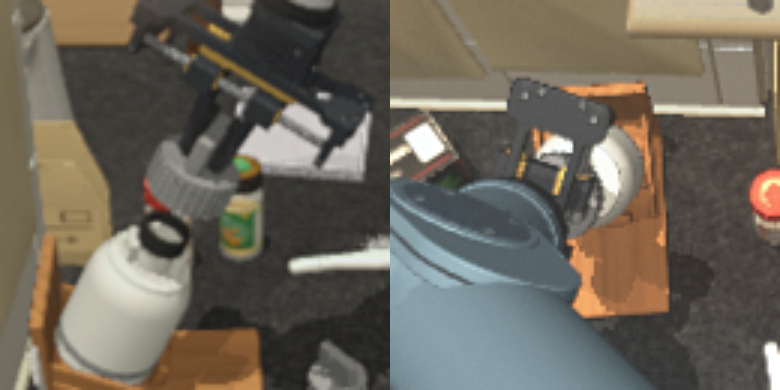

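The crops show the cap off the neck and held in the fingers (side crop (195,180)); the tub's mouth is open at (165,235). Carrying it to the tray.

Emit:
play_rows --steps '[{"gripper":5,"tx":-1.0,"ty":0.2,"tz":-2.0,"wx":0,"wy":0,"wz":0},{"gripper":5,"tx":-2.0,"ty":0.5,"tz":-3.5,"wx":0.5,"wy":-0.2,"wz":0},{"gripper":5,"tx":-3.2,"ty":0.8,"tz":-5.0,"wx":1.0,"wy":-0.4,"wz":0},{"gripper":5,"tx":-4.8,"ty":1.0,"tz":-5.0,"wx":1.5,"wy":-0.65,"wz":0},{"gripper":5,"tx":-6.4,"ty":1.3,"tz":-5.0,"wx":2.0,"wy":-0.86,"wz":0},{"gripper":5,"tx":-8.0,"ty":1.5,"tz":-5.0,"wx":2.5,"wy":-1.07,"wz":0},{"gripper":5,"tx":-9.6,"ty":1.7,"tz":-4.7,"wx":2.87,"wy":-1.22,"wz":0},{"gripper":5,"tx":-11.3,"ty":2.0,"tz":-4.5,"wx":2.87,"wy":-1.22,"wz":0},{"gripper":5,"tx":-11.3,"ty":2.0,"tz":-4.5,"wx":2.87,"wy":-1.22,"wz":0},{"gripper":5,"tx":-11.3,"ty":2.0,"tz":-4.5,"wx":2.87,"wy":-1.22,"wz":0}]'

```text
time_s: 10.2
ee_pos: [0.4805, -0.1011, 0.3191]
eef_rot: [0.808, 0.59, -0.0, -0.001]
contact_force: [-0.2, 0.5, -0.7]
grip_width: 0.156
grip_force: 30.0
```

```bash
python3 - <<'E'
from mv import *
o=bot.observe();print(o["time_s"],o["ee_pos"],o["qpos"].round(3),o["contact_force"].round(1),o["grip_width"]*88.1)
R0=R.from_quat(o["eef_rot"]).as_matrix()
Ru=R.align_vectors([[0,0,-1]],[R0[:,2]])[0].as_matrix()@R0
for P in([.486,-.225,.20],[.486,-.225,.10]): print(rel(P,Ru,o))
E
```

```text
10.2 [ 0.48048757 -0.10111039  0.31905151] [ 0.972  0.339 -1.044  1.808  0.314  1.178 -0.48 ] [-0.2  0.5 -0.7] 13.785565208104243
(array([-4.659,  1.73 ,  4.753]), array([-0.017, -0.008,  0.   ]))
(array([-4.663,  1.74 ,  8.753]), array([-0.017, -0.008,  0.   ]))
```

Emit:
play_rows --steps '[{"gripper":5,"tx":-1.5,"ty":0.6,"tz":1.0,"wx":0,"wy":0,"wz":0},{"gripper":5,"tx":-3.0,"ty":1.2,"tz":2.5,"wx":0,"wy":0,"wz":0},{"gripper":5,"tx":-4.65,"ty":1.73,"tz":4.0,"wx":0,"wy":0,"wz":0},{"gripper":5,"tx":-4.65,"ty":1.73,"tz":5.5,"wx":0,"wy":0,"wz":0},{"gripper":5,"tx":-4.65,"ty":1.73,"tz":7.0,"wx":0,"wy":0,"wz":0},{"gripper":5,"tx":-4.65,"ty":1.73,"tz":8.0,"wx":0,"wy":0,"wz":0},{"gripper":5,"tx":-4.65,"ty":1.73,"tz":8.7,"wx":0,"wy":0,"wz":0},{"gripper":5,"tx":-4.65,"ty":1.73,"tz":8.7,"wx":0,"wy":0,"wz":0},{"gripper":5,"tx":-4.65,"ty":1.73,"tz":8.7,"wx":0,"wy":0,"wz":0}]'

```text
time_s: 11.1
ee_pos: [0.4877, -0.2235, 0.1032]
eef_rot: [0.807, 0.591, 0.0, -0.0]
contact_force: [-0.4, 0.4, -0.4]
grip_width: 0.155
grip_force: 30.0
```

```bash
python3 - <<'E'
from mv import *
from h import *
p,d=cams.grab_frame("side");q,d2=cams.grab_frame("top")
cv2.imwrite("pics/c3.png",np.hstack([cv2.resize(p[130:260,225:355],None,fx=3,fy=3),cv2.resize(q[150:280,290:420],None,fx=3,fy=3)]))
o=bot.observe();print(o["time_s"],o["ee_pos"],o["qpos"].round(3),o["contact_force"].round(1),o["grip_width"]*88.1)
R0=R.from_quat(o["eef_rot"]).as_matrix();print(R0[:,2],rel([.486,-.225,.041],None,o))
E
```

```text
11.2 [ 0.4879664  -0.22416939  0.10372882] [ 0.939  0.681 -0.79   1.901  0.649  0.833 -0.503] [ 0.2  0.8 -1.2] 13.94375990914553
[ 1.68089594e-03 -3.01488479e-04 -9.99998542e-01] (array([-0.056, -0.069,  2.509]), array([0., 0., 0.]))
```

View pics/c3.png

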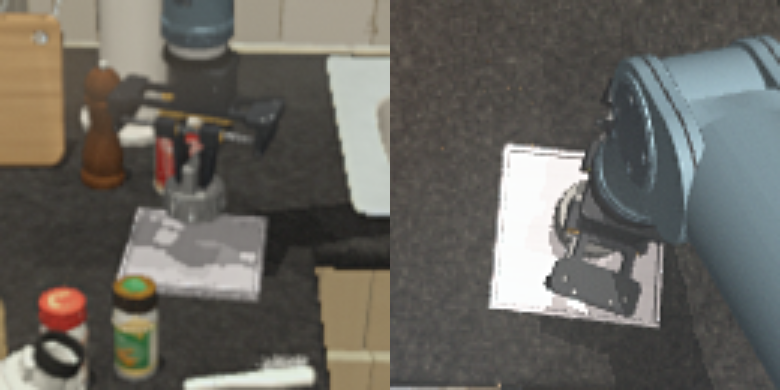

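The cap is level above the tray's middle: cap at side crop (195,198), top crop (570,215). Nothing is close to the gripper. Lowering gently.

Emit:
play_rows --steps '[{"gripper":5,"tx":0,"ty":0,"tz":0.6,"wx":0,"wy":0,"wz":0},{"gripper":5,"tx":0,"ty":0,"tz":1.2,"wx":0,"wy":0,"wz":0},{"gripper":5,"tx":0,"ty":0,"tz":1.7,"wx":0,"wy":0,"wz":0},{"gripper":5,"tx":0,"ty":0,"tz":2.0,"wx":0,"wy":0,"wz":0},{"gripper":5,"tx":0,"ty":0,"tz":2.2,"wx":0,"wy":0,"wz":0},{"gripper":5,"tx":0,"ty":0,"tz":2.3,"wx":0,"wy":0,"wz":0},{"gripper":5,"tx":0,"ty":0,"tz":2.36,"wx":0,"wy":0,"wz":0},{"gripper":5,"tx":0,"ty":0,"tz":2.36,"wx":0,"wy":0,"wz":0},{"gripper":5,"tx":0,"ty":0,"tz":2.36,"wx":0,"wy":0,"wz":0}]'

```text
time_s: 12.1
ee_pos: [0.4868, -0.2242, 0.0435]
eef_rot: [0.807, 0.591, -0.0, -0.0]
contact_force: [0.1, 0.0, -1.6]
grip_width: 0.151
grip_force: 30.0
```

Emit:
play_rows --steps '[{"gripper":5,"tx":0,"ty":0,"tz":0.04,"wx":0,"wy":0,"wz":0},{"gripper":5,"tx":0,"ty":0,"tz":0.08,"wx":0,"wy":0,"wz":0},{"gripper":5,"tx":0,"ty":0,"tz":0.08,"wx":0,"wy":0,"wz":0},{"gripper":5,"tx":0,"ty":0,"tz":0.08,"wx":0,"wy":0,"wz":0}]'

```text
time_s: 12.5
ee_pos: [0.4866, -0.2241, 0.0411]
eef_rot: [0.807, 0.591, -0.0, -0.001]
contact_force: [0.5, 0.0, -1.3]
grip_width: 0.152
grip_force: 30.0
```

Not touching yet, so I'll go down in small steps.

Emit:
play_rows --steps '[{"gripper":5,"tx":0,"ty":0,"tz":0.04,"wx":0,"wy":0,"wz":0},{"gripper":5,"tx":0,"ty":0,"tz":0.04,"wx":0,"wy":0,"wz":0},{"gripper":5,"tx":0,"ty":0,"tz":0.04,"wx":0,"wy":0,"wz":0}]'

```text
time_s: 12.8
ee_pos: [0.4867, -0.2241, 0.0405]
eef_rot: [0.807, 0.591, -0.0, -0.0]
contact_force: [-2.2, 0.0, 5.6]
grip_width: 0.152
grip_force: 30.0
```

Emit:
play_rows --steps '[{"gripper":5,"tx":0,"ty":0,"tz":0.04,"wx":0,"wy":0,"wz":0},{"gripper":5,"tx":0,"ty":0,"tz":0.04,"wx":0,"wy":0,"wz":0},{"gripper":5,"tx":0,"ty":0,"tz":0.04,"wx":0,"wy":0,"wz":0}]'

```text
time_s: 13.1
ee_pos: [0.4867, -0.2241, 0.0405]
eef_rot: [0.807, 0.591, -0.001, -0.0]
contact_force: [-6.5, 1.5, 17.0]
grip_width: 0.156
grip_force: 30.0
```

Contact. I'll ease back a little, open, and rise.

Emit:
play_rows --steps '[{"gripper":5,"tx":0,"ty":0,"tz":-0.05,"wx":0,"wy":0,"wz":0},{"gripper":5,"tx":0,"ty":0,"tz":-0.05,"wx":0,"wy":0,"wz":0},{"gripper":20,"tx":0,"ty":0,"tz":-0.05,"wx":0,"wy":0,"wz":0},{"gripper":40,"tx":0,"ty":0,"tz":-0.05,"wx":0,"wy":0,"wz":0},{"gripper":50,"tx":0,"ty":0,"tz":-0.05,"wx":0,"wy":0,"wz":0},{"gripper":50,"tx":0,"ty":0,"tz":-0.05,"wx":0,"wy":0,"wz":0},{"gripper":50,"tx":0,"ty":0,"tz":-0.05,"wx":0,"wy":0,"wz":0}]'

```text
time_s: 13.8
ee_pos: [0.4866, -0.2241, 0.0403]
eef_rot: [0.807, 0.591, -0.0, -0.001]
contact_force: [-0.1, -0.8, 0.6]
grip_width: 0.56
grip_force: 0.0
```

Emit:
play_rows --steps '[{"gripper":50,"tx":0,"ty":0,"tz":-0.5,"wx":0,"wy":0,"wz":0},{"gripper":50,"tx":0,"ty":0,"tz":-1.2,"wx":0,"wy":0,"wz":0},{"gripper":50,"tx":0,"ty":0,"tz":-2.5,"wx":0,"wy":0,"wz":0},{"gripper":50,"tx":0,"ty":0,"tz":-4,"wx":0,"wy":0,"wz":0},{"gripper":50,"tx":0,"ty":0,"tz":-6,"wx":0,"wy":0,"wz":0},{"gripper":50,"tx":0,"ty":0,"tz":-8,"wx":0,"wy":0,"wz":0},{"gripper":50,"tx":0,"ty":0,"tz":-8,"wx":0,"wy":0,"wz":0},{"gripper":50,"tx":0,"ty":0,"tz":-8,"wx":0,"wy":0,"wz":0}]'

```text
time_s: 14.6
ee_pos: [0.4873, -0.2245, 0.2426]
eef_rot: [0.807, 0.591, 0.0, 0.001]
contact_force: [0.3, -0.0, -0.2]
grip_width: 0.566
grip_force: 0.0
```

```bash
python3 - <<'E'
from mv import *
from h import *
p,d=cams.grab_frame("side");q,d2=cams.grab_frame("top")
cv2.imwrite("pics/c4.png",np.hstack([cv2.resize(p[130:260,225:355],None,fx=3,fy=3),cv2.resize(q[150:280,290:420],None,fx=3,fy=3)]))
P=cloud("side",d);X=P[(abs(P[...,0]-.487)<.06)&(abs(P[...,1]+.224)<.06)&(P[...,2]<.1)&(P[...,2]>.0)]
T=X[abs(X[:,2]-.038)<.005];n=np.linalg.svd(T-T.mean(0))[2][2]
print(np.percentile(X[:,2],[50,95,99.5]),len(T),T.mean(0),n)
E
```

```text
[0.00836194 0.06734914 0.07307895] 126 [ 0.48605059 -0.21500463  0.03789958] [-0.00564794  0.00644452  0.99996328]
```

View pics/c4.png

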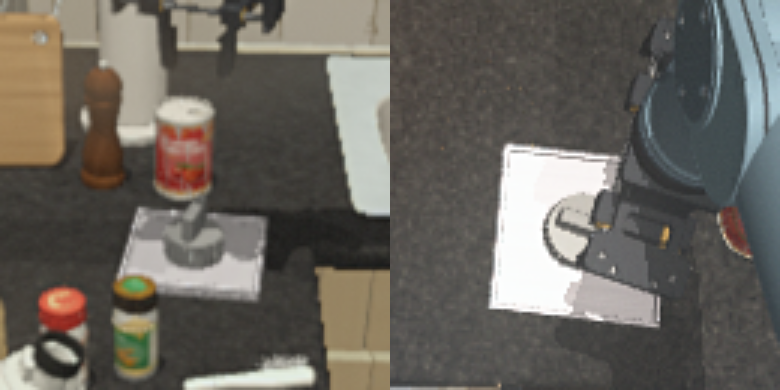

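The cap lies flat in the tray with the wing up (side crop (195,240)). Its flat top is at 38 mm and level to within 0.5°. The gripper is clear of it.

```bash
python3 -c "
from plant import bot
print(bot.sign_off())"
```

```text
the job is handed in; nothing more can be done
None
```

The tub is open and its cap lies flat, wing up, near the middle of the steel tray; I handed the job in at about 14.7 s, and the judge's result was not shown.

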